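# Gauge the dispenser nozzle caps

## Task

Take the spreader off the gauge and lay it flat on the cutting board. Then push each white nozzle cap along its rods onto its gauge pin, without forcing it: leave the cap that fits fully home on its pin, and when the other has been pushed up to its pin and stopped there, put it in the empty steel pan. Leave everything else on the counter where it is.

Things in the scene. Friction and masses are not known exactly. Their poses are not given: they have to be found in the camera images.
- gauge: Fixed gauge. Origin: on the counter under it; x along its lanes to the pins, y left, z up. Grey plate 12 high, x -115..100, y +-90 mm. Two lanes at y = +55 (left) and -55: twin steel rods, 8 thick, 22 apart, tops 23 above the counter; a cap on them has its axis 38 above the counter. A block at x 75..100, 62 high, carries on each lane's axis a pin, 18 diameter, 36 long, pointing to -x.
- pin_left_tip (a point): Slightly tapered tip of the left lane's pin, on its axis (gauge frame 39, 55, 38 mm).
- pin_right_tip (a point): Tip of the right lane's pin, on its axis (gauge frame 39, -55, 38 mm).
- home_left (a point): Where a cap's origin (mid-length) lies when fully home on the left pin, mouth against the block (gauge frame 50, 55, 38 mm).
- home_right (a point): The same for the right pin (gauge frame 50, -55, 38 mm).
- cap_1: White plastic sleeve, closed and flat at the rear, diameter 36, length 50 mm, 80 g, lying on the rods of either lane. Origin: on its axis at mid-length; x along its axis to the open mouth, facing the pin. Looks outwardly like the other cap: one has a 22 mm bore 42 mm deep and fits the 18 mm pin, the other a 14 mm bore and stops at its tip; trying them tells which.
- cap_2: White plastic sleeve, closed and flat at the rear, diameter 36, length 50 mm, 80 g, lying on the rods of either lane. Origin: on its axis at mid-length; x along its axis to the open mouth, facing the pin. Looks outwardly like the other cap: one has a 22 mm bore 42 mm deep and fits the 18 mm pin, the other a 14 mm bore and stops at its tip; trying them tells which.
- cap_1_mouth (a point): Centre of the open mouth of cap_1, 25 mm along x from its origin.
- cap_2_mouth (a point): Centre of the open mouth of cap_2, 25 mm along x from its origin.
- spreader: Spreader lying on the rods across both lanes, between caps and pins. Black handle 95 long, 22 wide, 16 high (x -85..10 mm), then a steel blade 95 long, 26 wide, 3 thick (x 10..105 mm); 110 g. Origin: on its underside near its balance point, 23 mm above the counter at the start; x along it to the blade's end, z up.
- spreader_grip (a point): Good grip point on the spreader's handle close to its balance point: 2 mm from the origin towards the handle, 8 mm above the underside; between the two lanes at the start.
- board: White plastic cutting board, fixed, 230 (x) x 150 (y) x 12 mm high. Origin: under its centre, on the counter. It lies left or right of the gauge.
- reject_pan: Empty open steel pan, fixed, 176 (x) x 162 (y) mm, 40 mm deep, walls and floor 4 mm thick. Origin: under its centre, on the counter. It stands on the other side of the gauge from the board.
- sauce_bottle: Bystander: white bottle with yellow cap, 60 mm diameter, 170 mm high; origin under its centre.
- timer: Bystander: blue kitchen timer, 28 x 70 mm, 60 mm high; origin under its centre.
- shaker: Bystander: metal shaker, 56 mm diameter, 90 mm high; origin under its centre.
- portion_cup: Bystander: small white bowl, 64 mm across, 45 mm high; origin under its centre.
- pan_lid: Bystander: flat steel pan lid 120 x 150 mm, 25 mm high with its handle; origin under its centre.
- tray_stack: Bystander: stack of paper food trays 100 x 140 mm, 67 mm high; origin under its centre.
There are look-alikes about, which are no part of the job. Of the things like the spreader, leave any that is blue; of the rest the larger one is meant.

How it is judged (in metres and radians):
On the way, in this order (a step that is already met when the one before it is completed fails the run):
1. the spreader has been taken off the gauge (horizontal distance between spreader and gauge above 0.14 m), for 0.2 s.
2. the cap that does not fit has been pushed up to its pin: its mouth within 6 mm of a pin's tip, in line with the pin ((distance between cap_2_mouth and pin_left_tip below 0.006 m or distance between cap_2_mouth and pin_right_tip below 0.006 m) and angle between the x axis of cap_2 and the x axis of gauge, either way round below 0.15 rad), for 0.2 s.
At the end, for the whole second after the job is handed in: cap_1 (the one that fits) is fully home on a pin: origin within 5 mm of a home point, in line to 0.12 rad; cap_2 rests in the steel pan; the spreader lies flat and at rest on the cutting board, its origin within 100 mm along and 70 mm across of the board's centre ((distance between cap_1 and home_left below 0.005 m or distance between cap_1 and home_right below 0.005 m) and angle between the x axis of cap_1 and the x axis of gauge, either way round below 0.12 rad and linear speed of each of cap_1, spreader below 0.02 m/s and x of cap_2 in the frame of reject_pan between -0.082 and 0.082 m and y of cap_2 in the frame of reject_pan between -0.075 and 0.075 m and z of cap_2 in the frame of reject_pan between 0 and 0.04 m and linear speed of cap_2 below 0.05 m/s and x of spreader in the frame of board between -0.1 and 0.1 m and y of spreader in the frame of board between -0.07 and 0.07 m and z of spreader in the frame of board between 0.006 and 0.018 m and angle between spreader's own z axis and vertical below 0.1 rad); the robot touches nothing.
It fails at once if a cap is forced: more than 45 N between it and the gauge (contact force between any of cap_1, cap_2 and gauge above 45 N).
It fails at once if the fitting cap is lifted off its rods (more than 20 mm) instead of being pushed along them (height (world z) of cap_1 above 0.058 m).
It fails at once if a bystander is moved more than 30 mm (distance of any of sauce_bottle, timer, shaker, portion_cup, pan_lid, tray_stack from where it was at the start of the episode above 0.03 m).
It also fails if it takes over 67 s, if anything falls off the work surface, if the arm or the gripper's body presses on something with over 40 N, if the wrist force passes 120 N, or if a joint passes its speed limit or range.

## Robot

A 6-joint arm with a two-finger parallel gripper is mounted at the origin on the work surface. World frame = base frame: x ahead of the robot, y to its left, z up, the work surface at z = 0. Lengths are in m, angles in degrees, forces in N, time in s.
With the tool pointing down it reaches from about 0.375 to 0.9 m from the base axis. Payload 3.1 kg.
Tool frame: the origin (TCP) lies between the finger pads; the fingertips stand 11 mm ahead of it and the grasp point (between the pads) lies 8 mm behind it; z points along the fingers, y is the line along which they close (so a half turn about z gives the same grasp; the last joint's range is limited). The gripper opens to 87 mm and grips with 3 to 60 N. Pads are 19 mm wide; open, the fingers measure 117 mm over their backs; the gripper's body (75 mm by 190 mm) begins 51 mm behind the grasp point.
Start: joints at [-81.446, 30.224, 82.088, -0, 67.689, -10.227], TCP at [0.201, -0.592, 0.234] pointing down, gripper open.
Joint ranges: [-176.69, 176.69], [-43.24, 126.21], [12.49, 139.97], [-82, 262], [0, 151.66], [-163.58, 163.58]. Speed limits (degrees/s): [159.86, 159.86, 180, 180, 180, 180].

## Interface

Orientations are given as a 3x3 rotation matrix whose columns are the frame's x, y, z axes.
In Python, from rig import bot, viewer, workorder, models gives the robot as it stands.
- The arm moves only by the shell command python3 -m jog 'ROWS'. ROWS is JSON, a list of rows, each a list of 7 numbers: the opening, from 0 (shut) to 1 (fully open), then the shift along the tool's x, y, z in m, then the turn, a rotation vector about the tool's x, y, z in degrees. In form: [[claw, x, y, z, ax, ay, az], ...]. A call has 1 to 20 rows; each row is the pose to reach, as a shift and turn from the pose commanded when the call began, along the tool's axes at that moment; what a row does not reach only later rows make up. A row lasts 1/8 s, in which the tool goes at most 62.5 mm and 10.7 degrees, less where a joint would pass 70% of its speed; a pose out of reach is approached as far as the arm can. A call with a gripper value outside its range is refused whole. The fingers move at their own pace and stop on an object; the grip force is fixed at half the most. Time passes only in rows, so rows that repeat a pose let the fingers close. It gives the time, the measured TCP pose, the force, the opening and the grip force at its end, in the units of the state.
- bot.read_state(): the state, without advancing time (a new reading comes with each control period).
- viewer.capture(name): name is "scene" or "side" or "wrist"; returns (picture, depth): 384x512x3 uint8, blue, green, red; 384x512 float32, m along the optical axis (not along the pixel's ray), 0 where there is no reading.
- viewer.camera_info(name): a dict with "fx", "fy", "cx", "cy" (pixels), "world_to_cam" (4x4, takes a point from world to camera coordinates). Camera axes: x right, y down, z forward; pixel columns grow to the right and rows downward; lengths in m; the calibration is good to about 2 mm. A picture is of the moment at which its call begins: read the wrist's pose just before it. camera_info takes no time and is no camera call; for the wrist camera it gives the pose at the moment of the call.
- workorder.hand_in(): hands the job in; it is judged then, once.
Trained networks look in the newest picture that a camera, given by its name, has taken for a name from the list of things; names that differ only in an ending like _2 or _b are one class to them, and where a whole thing is asked for, a point or a joint stands for the part that bears it (a point fixed in the world has none). Each returns a list of dicts, best first, with "p" (0 to 1); they miss things now and then, are a little off and sometimes report something else, mostly with a low value. They report only what shows in the picture. A call takes as long as a camera call. They do not tell look-alikes from the thing itself.
- models.outline_of(camera, thing): "mask" (384x512 bool, what is visible of it).
- models.tip_of(camera, thing): "xyz" ([x, y, z] in m, in world coordinates, good to about 4 mm: a listed point, or the origin of a listed thing).
The state is a dict: "time_s": time; "joint_positions": joint angles; "qvel": joint speeds; "tau": joint torques, N m; "position": TCP position; "tcp_rot": TCP orientation; "force": force on the tool from outside, world axes, zero at the start; "moment": the same for the moment, N m; "opening": opening from 0.0 (shut) to 1.0 (fully open); "grasp_force": force on a finger pad.
Only numpy, scipy, OpenCV 4.12 (cv2) and the standard library are available. Lean on these libraries where they do the work, as an engineer would, in place of code of your own. Each camera call takes 0.05 s, during which the arm holds its last target. There are 200 camera calls.

## Working session

There is one attempt and no reset: what is moved stays moved. The work goes in short steps, Python scripts to look and compute and a shell command to move; the robot and the scene stay as the last step left them, time stands still between calls to the robot, and variables do not carry over. Pictures are saved under pics/ and viewed, at most 10 in all, crops included, and the job is handed in when it is done.

```bash
ls; mkdir -p pics; cat > h.py <<'E'
import numpy as np, cv2
from rig import bot, viewer, workorder, models
def deproj(cam,mask,d):
    i=viewer.camera_info(cam); T=np.linalg.inv(np.array(i["world_to_cam"]))
    v,u=np.nonzero(mask&(d>0)); z=d[v,u]
    P=np.c_[(u-i["cx"])/i["fx"]*z,(v-i["cy"])/i["fy"]*z,z]
    return P@T[:3,:3].T+T[:3,3]
def proj(cam,p):
    i=viewer.camera_info(cam); W=np.array(i["world_to_cam"]); q=W[:3,:3]@np.array(p)+W[:3,3]
    return np.round([i["fx"]*q[0]/q[2]+i["cx"],i["fy"]*q[1]/q[2]+i["cy"]]).astype(int)
E
python3 - <<'E'
from h import *
ims=[]
for c in ("scene","side"):
    im,d=viewer.capture(c); cv2.imwrite(f"pics/{c}.png",im); np.save(c+"_d.npy",d); ims.append(im)
    for t in ("gauge","pin_left_tip","pin_right_tip","home_left","cap_1","cap_1_mouth","spreader","spreader_grip","board","reject_pan","sauce_bottle","timer","shaker","portion_cup","pan_lid","tray_stack"):
        print(c,t,[(round(r["p"],2),np.round(r["xyz"],3).tolist(),proj(c,r["xyz"]).tolist()) for r in models.tip_of(c,t)[:3] if r["p"]>.2])
cv2.imwrite("pics/both.png",cv2.resize(np.vstack(ims),None,fx=.78,fy=.78))
s=bot.read_state(); print(s["time_s"],s["position"],s["tcp_rot"],s["opening"])
E
```

```text
pics
scene gauge [(0.72, [0.554, 0.003, -0.004], [273, 222])]
scene pin_left_tip [(0.7, [0.586, 0.061, 0.042], [292, 203])]
scene pin_right_tip [(0.9, [0.597, -0.044, 0.038], [278, 228])]
scene home_left [(0.74, [0.477, -0.063, 0.039], [239, 217]), (0.59, [0.604, 0.062, 0.04], [297, 205]), (0.44, [0.497, 0.054, 0.036], [265, 196])]
scene cap_1 [(0.77, [0.479, -0.061, 0.036], [240, 217]), (0.55, [0.468, 0.05, 0.04], [256, 192])]
scene cap_1_mouth [(0.64, [0.506, -0.061, 0.038], [248, 220])]
scene spreader [(0.76, [0.19, 0.3, -0.0], [227, 135]), (0.72, [0.268, -0.297, 0.001], [131, 251]), (0.63, [0.561, 0.013, 0.026], [277, 214])]
scene spreader_grip [(0.75, [0.264, -0.3, 0.008], [129, 250]), (0.58, [0.56, 0.006, 0.032], [276, 214]), (0.52, [0.196, 0.299, 0.008], [228, 134])]
scene board [(0.64, [0.449, 0.302, 0.001], [288, 156]), (0.31, [0.553, 0.004, -0.001], [273, 221])]
scene reject_pan [(0.96, [0.473, -0.294, 0.001], [190, 281])]
scene sauce_bottle [(0.68, [0.778, 0.2, 0.001], [368, 207])]
scene timer [(0.63, [0.722, 0.27, -0.001], [359, 188])]
scene shaker [(0.82, [0.72, -0.278, 
[... 917 characters left out ...]
0.004], [290, 307]), (0.76, [0.557, 0.005, 0.029], [285, 195])]
side board [(0.63, [0.449, 0.306, 0.001], [200, 176]), (0.38, [0.496, 0.048, 0.04], [262, 195])]
side reject_pan [(0.9, [0.467, -0.295, -0.001], [341, 266])]
side sauce_bottle [(0.95, [0.771, 0.201, 0.001], [287, 154])]
side timer [(0.62, [0.724, 0.27, 0.0], [265, 151])]
side shaker []
side portion_cup [(0.55, [0.554, 0.0, 0.003], [285, 203])]
side pan_lid [(0.64, [0.431, -0.503, -0.0], [400, 319])]
side tray_stack []
1.7 [ 0.20124957 -0.59167934  0.2335364 ] [[ 9.46754547e-01  3.21956250e-01 -2.34559317e-05]
 [ 3.21956250e-01 -9.46754547e-01  1.62491354e-05]
 [-1.69754993e-05 -2.29357267e-05 -1.00000000e+00]] 0.9990051700525273
```

View pics/both.png

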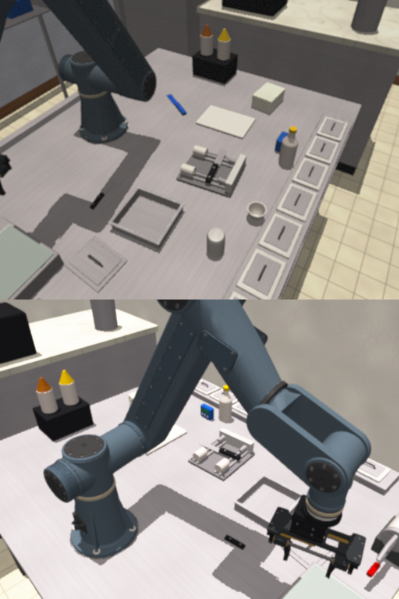

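Three spreader-like things in the scene image: a blue one (227,135), a small black one (131,251), and one lying across the gauge's rods (277,214). The third fits, as it is not blue and is on the gauge. I'll confirm with a crop that compares sizes.

```bash
python3 - <<'E'
from h import *
im,d=viewer.capture("scene")
c1=im[165:265,215:335]; c2=im[225:275,100:160]
a=cv2.resize(c1,(600,500),interpolation=cv2.INTER_CUBIC); b=cv2.resize(c2,(200,167),interpolation=cv2.INTER_CUBIC)
pad=np.zeros((500,200,3),np.uint8); pad[:167]=b
c3=cv2.resize(im[110:160,200:260],(200,167),interpolation=cv2.INTER_CUBIC); pad[200:367]=c3
cv2.imwrite("pics/crop1.png",np.hstack([a,pad]))
for r in models.outline_of("scene","spreader")[:4]:
    P=deproj("scene",r["mask"],d); m=np.median(P,0); Q=P[np.linalg.norm(P-m,axis=1)<.15]
    w,V=np.linalg.eigh(np.cov(Q[:,:2].T)); t=(Q[:,:2]-m[:2])@V[:,1]
    print(round(r["p"],2),len(Q),Q.mean(0).round(3),"dir",V[:,1].round(3),"len",np.ptp(t).round(3),"z",np.percentile(Q[:,2],[5,50,95]).round(3))
for r in models.outline_of("scene","board")[:1]+models.outline_of("scene","reject_pan")[:1]+models.outline_of("scene","gauge")[:1]:
    P=deproj("scene",r["mask"],d); print(cv2.minAreaRect((P[:,:2]*1000).astype(np.float32)))
E
```

```text
0.58 400 [0.56  0.01  0.033] dir [-0.178  0.984] len 0.192 z [0.023 0.033 0.042]
0.53 237 [ 0.268 -0.299  0.008] dir [-0.2   0.98] len 0.139 z [0.001 0.008 0.015]
0.53 210 [0.195 0.295 0.011] dir [-0.837  0.547] len 0.191 z [0.002 0.011 0.02 ]
((452.27105712890625, 309.8081970214844), (228.1346893310547, 180.87782287597656), 1.384387493133545)
((468.5934753417969, -282.1617431640625), (196.07992553710938, 204.0341796875), 5.536661148071289)
((545.1121826171875, 14.975959777832031), (223.5008544921875, 215.93255615234375), 7.488954067230225)
```

View pics/crop1.png

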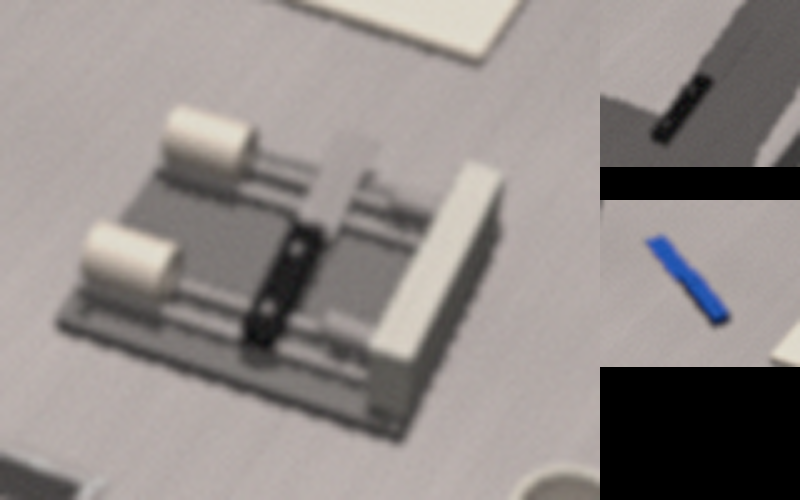

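The crop shows the target spreader on the gauge: black handle from crop (300,230) to (260,340), steel blade running to (350,140) across the left lane. It measures 0.19 m. The other black one is shorter (0.14 m, and no steel blade) and the third is blue, so the one on the gauge is meant. Next I move above it.

```bash
python3 -m jog '[[1,0.531,-0.45,0,0,0,-81.5],[1,0.531,-0.45,0,0,0,-81.5],[1,0.531,-0.45,0,0,0,-81.5],[1,0.531,-0.45,0,0,0,-81.5],[1,0.531,-0.45,0,0,0,-81.5],[1,0.531,-0.45,0,0,0,-81.5],[1,0.531,-0.45,0,0,0,-81.5],[1,0.531,-0.45,0,0,0,-81.5],[1,0.531,-0.45,0,0,0,-81.5],[1,0.531,-0.45,0,0,0,-81.5],[1,0.531,-0.45,0,0,0,-81.5],[1,0.531,-0.45,0,0,0,-81.5],[0.6,0.531,-0.45,0,0,0,-81.5],[0.6,0.531,-0.45,0,0,0,-81.5]]'
python3 - <<'E'
from h import *
im,d=viewer.capture("wrist"); cv2.imwrite("pics/w1.png",im); np.save("w1d.npy",d)
for t in ("gauge","pin_left_tip","pin_right_tip","home_left","cap_1","cap_1_mouth","spreader","spreader_grip"):
    print(t,[(round(r["p"],2),np.round(r["xyz"],4).tolist(),proj("wrist",r["xyz"]).tolist()) for r in models.tip_of("wrist",t)[:3] if r["p"]>.2])
for t in ("spreader","cap_1"):
  for r in models.outline_of("wrist",t)[:2]:
    P=deproj("wrist",r["mask"],d); m=np.median(P,0); Q=P[np.linalg.norm(P-m,axis=1)<.15]
    w,V=np.linalg.eigh(np.cov(Q[:,:2].T)); print(t,round(r["p"],2),len(Q),Q.mean(0).round(4),V[:,1].round(3),np.percentile(Q[:,2],[2,50,98]).round(4))
# block top
H,W=d.shape; P=deproj("wrist",np.ones_like(d,bool),d); B=P[(abs(P[:,2]-.062)<.004)]
if len(B)>50: print("block",len(B),cv2.minAreaRect((B[:,:2]*1000).astype(np.float32)))
E
```

```text
time_s: 3.7
position: [0.5583, 0.0041, 0.2334]
tcp_rot: [[-0.177, 0.984, -0.001], [0.984, 0.177, -0.0], [-0.0, -0.001, -1.0]]
force: [-0.3, 0.3, 0.1]
opening: 0.857
grasp_force: 0.0
gauge [(0.73, [0.5572, 0.0048, -0.003], [256, 159])]
pin_left_tip [(0.93, [0.5888, 0.0611, 0.0379], [294, 120])]
pin_right_tip [(0.65, [0.6002, -0.0455, 0.0397], [284, 214])]
home_left [(0.32, [0.5032, -0.0577, 0.0415], [200, 210])]
cap_1 [(0.73, [0.4699, 0.0454, 0.0369], [182, 116]), (0.72, [0.4818, -0.0614, 0.039], [182, 210]), (0.34, [0.473, -0.2962, -0.0007], [165, 344])]
cap_1_mouth [(0.86, [0.5025, -0.0575, 0.0399], [200, 210])]
spreader [(0.88, [0.556, 0.0068, 0.025], [254, 162])]
spreader_grip [(0.73, [0.5566, 0.0089, 0.03], [255, 161])]
spreader 0.57 3556 [0.5551 0.0319 0.0307] [-0.172  0.985] [0.024  0.0263 0.0396]
cap_1 0.78 1329 [ 0.4859 -0.0547  0.0501] [-0.999 -0.054] [0.028  0.0526 0.0563]
cap_1 0.64 21009 [0.5647 0.0138 0.0227] [-0.981 -0.196] [0.0101 0.0121 0.0624]
block 3377 ((670.5796508789062, 79.65174865722656), (284.8385009765625, 94.61781311035156), 62.08770751953125)
```

View pics/w1.png

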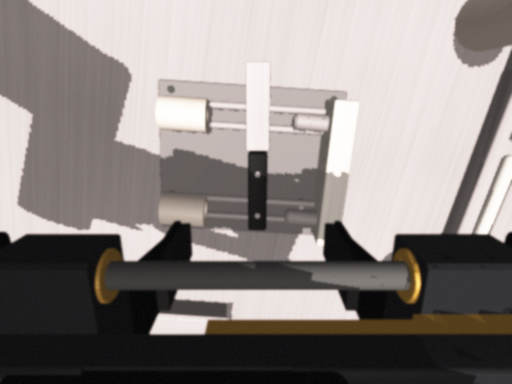

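The wrist view shows the spreader (blade 258,63–150; handle 258,150–228) and the caps at (182,114) and (183,210). The pins are at about (312,122) and (302,216). Now I grasp the spreader.

```bash
python3 -m jog '[[0.6,0.002,0,0.05,0,0,0],[0.6,0.002,0,0.1,0,0,0],[0.6,0.002,0,0.15,0,0,0],[0.6,0.002,0,0.19,0,0,0],[0.6,0.002,0,0.205,0,0,0],[0.6,0.002,0,0.205,0,0,0],[0,0.002,0,0.205,0,0,0],[0,0.002,0,0.205,0,0,0],[0,0.002,0,0.205,0,0,0],[0,0.002,0,0.205,0,0,0]]'
```

```text
time_s: 5.5
position: [0.5589, 0.0072, 0.0292]
tcp_rot: [[-0.179, 0.984, 0.001], [0.984, 0.179, -0.0], [-0.0, 0.001, -1.0]]
force: [-1.8, -0.2, 4.1]
opening: 0.254
grasp_force: 30.0
```

```bash
python3 -m jog '[[0,0,0,-0.03,0,0,0],[0,0,0,-0.08,0,0,0],[0,0.03,-0.005,-0.11,0,0,-8],[0,0.07,-0.012,-0.12,0,0,-18],[0,0.12,-0.02,-0.12,0,0,-28],[0,0.17,-0.029,-0.12,0,0,-38],[0,0.22,-0.037,-0.12,0,0,-48],[0,0.26,-0.044,-0.12,0,0,-58],[0,0.29,-0.05,-0.12,0,0,-68],[0,0.312,-0.053,-0.12,0,0,-77],[0,0.312,-0.053,-0.11,0,0,-80],[0,0.312,-0.053,-0.08,0,0,-80],[0,0.312,-0.053,-0.05,0,0,-80],[0,0.312,-0.053,-0.025,0,0,-80],[0,0.312,-0.053,-0.01,0,0,-80],[0,0.312,-0.053,0,0,0,-80],[0,0.312,-0.053,0.004,0,0,-80],[0,0.312,-0.053,0.004,0,0,-80]]'
python3 - <<'E'
from h import *
im,d=viewer.capture("scene"); cv2.imwrite("pics/s2.png",cv2.resize(im[100:200,200:350],(750,500)))
s=bot.read_state();print(s["position"],s["force"],s["opening"],s["grasp_force"])
print([(r["p"],np.round(r["xyz"],3)) for r in models.tip_of("scene","spreader")])
E
```

```text
time_s: 7.75
position: [0.4512, 0.3049, 0.0248]
tcp_rot: [[-1.0, -0.005, 0.001], [-0.005, 1.0, 0.0], [-0.001, 0.0, -1.0]]
force: [0.3, 0.5, -1.1]
opening: 0.246
grasp_force: 30.0
[0.4512888  0.30499539 0.02505628] [ 0.38728759 -0.17455673 -1.30062194] 0.25088537687839657 29.99428242444992
[(0.54, array([0.451, 0.309, 0.022])), (0.52, array([ 0.265, -0.301, -0.001]))]
```

View pics/s2.png

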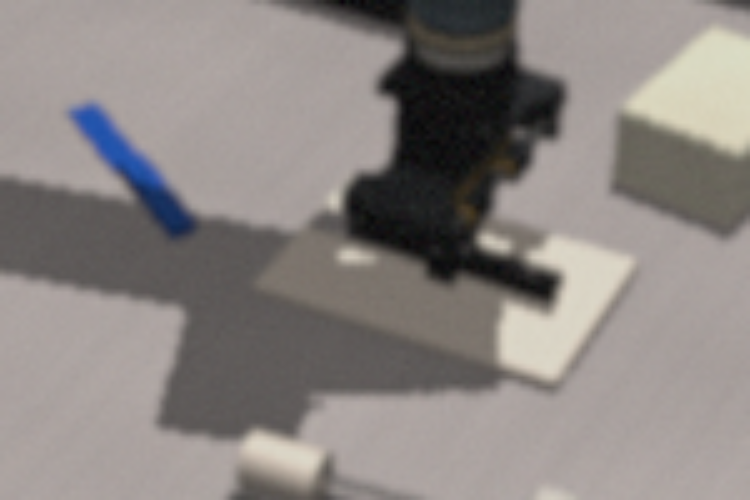

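Spreader is held over the board, handle end at crop (550,290) inside the board. I release it, retreat, and go behind the left cap.

```bash
python3 -m jog '[[0,0,0,0.001,0,0,0],[0.5,0,0,0.001,0,0,0],[0.5,0,0,0.001,0,0,0],[0.5,0,0,0.001,0,0,0],[0.5,0,0,-0.05,0,0,0],[0.5,0,0,-0.1,0,0,0],[0,0.01,-0.05,-0.14,0,0,-6],[0,0.02,-0.11,-0.14,0,0,-6],[0,0.03,-0.17,-0.14,0,0,-6],[0,0.036,-0.22,-0.14,0,0,-6],[0,0.038,-0.25,-0.14,0,0,-6],[0,0.038,-0.261,-0.14,0,0,-6],[0,0.038,-0.261,-0.14,0,0,-6],[0,0.038,-0.261,-0.14,0,0,-6]]'
python3 - <<'E'
from h import *
s=bot.read_state();print(s["joint_positions"])
for c in ("scene","side","wrist"):
  im,d=viewer.capture(c); cv2.imwrite(f"pics/{c}3.png",im)
  for t in ("gauge","pin_left_tip","pin_right_tip","cap_1","cap_1_mouth","spreader"):
    print(c,t,[(round(r["p"],2),np.round(r["xyz"],4).tolist()) for r in models.tip_of(c,t)[:3] if r["p"]>.3])
  for r in models.outline_of(c,"spreader")[:2]:
    P=deproj(c,r["mask"],d); print(np.percentile(P,[5,50,95],axis=0).round(3).tolist())
E
```

```text
time_s: 9.6
position: [0.4142, 0.0445, 0.1645]
tcp_rot: [[-0.994, -0.11, -0.0], [-0.11, 0.994, 0.0], [0.0, 0.0, -1.0]]
force: [-0.4, 0.2, -0.5]
opening: 0.006
grasp_force: 0.0
[-9.33608460e+00  2.14054080e+01  1.15086932e+02  2.62122895e-02
  4.35182279e+01 -1.05695674e+02]
scene gauge [(0.84, [0.5569, 0.0011, -0.0014])]
scene pin_left_tip [(0.9, [0.5884, 0.0607, 0.0373])]
scene pin_right_tip [(0.7, [0.6002, -0.0452, 0.0369])]
scene cap_1 [(0.62, [0.4674, 0.0506, 0.038]), (0.5, [0.4773, -0.061, 0.0404])]
scene cap_1_mouth [(0.47, [0.5107, -0.0601, 0.0359])]
scene spreader [(0.79, [0.2638, -0.3, -0.0012]), (0.66, [0.4478, 0.306, 0.0165]), (0.4, [0.1876, 0.2986, -0.001])]
[[0.36, 0.292, 0.012], [0.456, 0.301, 0.019], [0.528, 0.327, 0.031]]
[[0.511, 0.46, 0.009], [0.564, 0.496, 0.065], [0.608, 0.589, 0.071]]
side gauge [(0.63, [0.5555, 0.0004, 0.0007]), (0.43, [0.4288, -0.499, -0.0016])]
side pin_left_tip [(0.59, [0.5862, 0.0598, 0.0338]), (0.36, [0.473, 0.0502, 0.0329])]
side pin_right_tip [(0.95, [0.6021, -0.0483, 0.0352])]
side cap_1 [(0.73, [0.4735, 0.0495, 0.0389]), (0.5, [0.4829, -0.0596, 0.0391])]
side cap_1_mouth []
side spreader [(0.88, [0.4466, 0.3087, 0.0102]), (0.7, [0.2643, -0.2976, 0.0007]), (0.7, [0.1931, 0.3001, -0.003])]
[[0.36, 0.292, 0.014], [0.442, 0.3, 0.02], [0.519, 0.313, 0.031]]
[[0.21, 0.25, 0.004], [0.232, 0.267, 0.015], [0.256, 0.286, 0.02]]
wrist gauge []
wrist pin_left_tip []
wrist pin_right_tip []
wrist cap_1 [(0.75, [0.4809, -0.0652, 0.0389])]
wrist cap_1_mouth [(0.94, [0.504, -0.0586, 0.0426])]
wrist spreader [(0.88, [0.4465, 0.3073, 0.014])]
[[0.396, 0.292, 0.012], [0.445, 0.295, 0.017], [0.527, 0.304, 0.028]]
[[0.249, 0.247, 0.002], [0.257, 0.249, 0.006], [0.262, 0.256, 0.012]]
```

```bash
python3 -m jog '[[0,0,0,0.05,0,0,0],[0,0,0,0.1,0,0,0],[0,0,0,0.1255,0,0,0],[0,0,0,0.1255,0,0,0],[0,-0.01,0,0.1255,0,0,0],[0,-0.016,0,0.1255,0,0,0],[0,-0.02,0,0.1255,0,0,0],[0,-0.024,0,0.1255,0,0,0],[0,-0.028,0,0.1255,0,0,0],[0,-0.034,0,0.1255,0,0,0],[0,-0.042,0,0.1255,0,0,0],[0,-0.05,0,0.1255,0,0,0],[0,-0.058,0,0.1255,0,0,0],[0,-0.066,0,0.1255,0,0,0],[0,-0.074,0,0.1255,0,0,0],[0,-0.082,0,0.1255,0,0,0],[0,-0.09,0,0.1255,0,0,0],[0,-0.096,0,0.1255,0,0,0],[0,-0.1,0,0.1255,0,0,0],[0,-0.1,0,0.1255,0,0,0]]'
python3 - <<'E'
from h import *
for c in ("scene","side"):
  im,d=viewer.capture(c); cv2.imwrite(f"pics/{c}4.png",im)
  for t in ("cap_1","cap_1_mouth"): print(c,t,[(round(r["p"],2),np.round(r["xyz"],4).tolist()) for r in models.tip_of(c,t)[:3] if r["p"]>.3])
a=cv2.imread("pics/scene4.png")[150:260,215:335];b=cv2.imread("pics/side4.png")[150:260,225:345]
cv2.imwrite("pics/c4.png",cv2.resize(np.hstack([a,b]),(800,367),interpolation=cv2.INTER_CUBIC))
E
```

```text
time_s: 13.3
position: [0.5141, 0.0545, 0.0391]
tcp_rot: [[-0.994, -0.11, 0.001], [-0.11, 0.994, -0.0], [-0.001, -0.0, -1.0]]
force: [0.6, 0.5, 0.3]
opening: 0.006
grasp_force: 0.0
scene cap_1 [(0.79, [0.4811, -0.061, 0.0405]), (0.65, [0.5492, 0.0587, 0.0367])]
scene cap_1_mouth [(0.81, [0.5077, -0.0581, 0.0342])]
side cap_1 [(0.7, [0.4693, -0.2945, -0.0009]), (0.68, [0.4826, -0.0602, 0.0381]), (0.62, [0.5548, 0.0595, 0.0372])]
side cap_1_mouth [(0.62, [0.5086, -0.0612, 0.0387])]
```

View pics/c4.png

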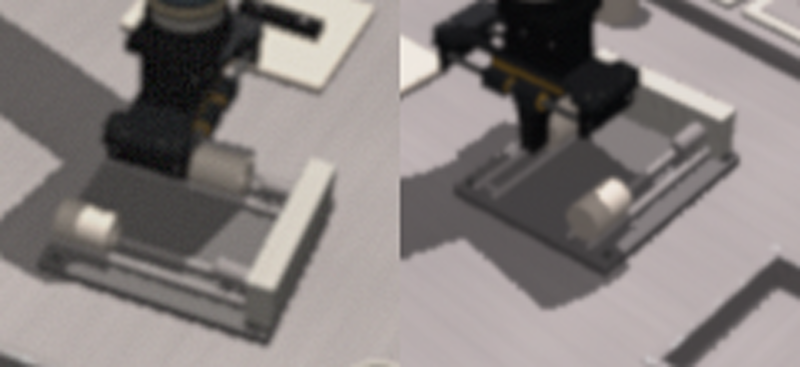

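The pushed left cap sits ahead of the closed fingers at crop (222,168), in line and about 12–14 mm short of its pin. I continue in small steps.

```bash
python3 -m jog '[[0,-0.004,0,0,0,0,0],[0,-0.008,0,0,0,0,0],[0,-0.01,0,0,0,0,0],[0,-0.011,0,0,0,0,0],[0,-0.012,0,0,0,0,0],[0,-0.012,0,0,0,0,0]]'; python3 -m jog '[[0,-0.001,0,0,0,0,0],[0,-0.002,0,0,0,0,0],[0,-0.002,0,0,0,0,0]]' ; python3 -c "
from rig import bot;print(bot.read_state()['joint_positions'])"
```

```text
time_s: 14.35
position: [0.5256, 0.0559, 0.0391]
tcp_rot: [[-0.994, -0.109, 0.0], [-0.109, 0.994, -0.0], [-0.0, -0.0, -1.0]]
force: [0.2, 0.2, 0.2]
opening: 0.007
grasp_force: 0.1
time_s: 14.72
position: [0.5277, 0.0561, 0.0391]
tcp_rot: [[-0.994, -0.109, 0.0], [-0.109, 0.994, -0.0], [-0.0, -0.0, -1.0]]
force: [-0.1, -0.9, 0.1]
opening: 0.003
grasp_force: 0.1
[-6.00812918e+00  4.08709478e+01  1.03701485e+02 -1.31016448e-04
  3.54036443e+01 -1.02288427e+02]
```

```bash
python3 -m jog '[[0,-0.001,0,0,0,0,0],[0,-0.001,0,0,0,0,0]]'|grep -E "pos|force"; python3 -m jog '[[0,-0.001,0,0,0,0,0],[0,-0.001,0,0,0,0,0]]'|grep -E "pos|force"; python3 -m jog '[[0,-0.001,0,0,0,0,0],[0,-0.001,0,0,0,0,0]]' |grep -E "pos|force"
```

```text
position: [0.5281, 0.0562, 0.039]
force: [-2.7, -0.5, 1.0]
grasp_force: 0.7
position: [0.5282, 0.0563, 0.0389]
force: [-4.3, -0.3, 2.0]
grasp_force: 2.0
position: [0.5283, 0.0564, 0.0389]
force: [-5.9, -1.2, 3.5]
grasp_force: 3.0
```

The left cap stopped dead with its mouth at the pin tip while the force rose. Now I try the right cap.

```bash
python3 -m jog '[[0,0.01,0,0,0,0,0],[0,0.02,0,0,0,0,0],[0,0.03,0,-0.04,0,0,0],[0,0.06,-0.03,-0.08,0,0,0],[0,0.09,-0.07,-0.08,0,0,0],[0,0.118,-0.1,-0.08,0,0,0],[0,0.118,-0.11,-0.06,0,0,0],[0,0.118,-0.11,-0.03,0,0,0],[0,0.118,-0.11,0,0,0,0],[0,0.118,-0.11,0,0,0,0]]'; python3 -m jog '[[0,-0.01,0,0,0,0,0],[0,-0.016,0,0,0,0,0],[0,-0.02,0,0,0,0,0],[0,-0.024,0,0,0,0,0],[0,-0.028,0,0,0,0,0],[0,-0.034,0,0,0,0,0],[0,-0.042,0,0,0,0,0],[0,-0.05,0,0,0,0,0],[0,-0.058,0,0,0,0,0],[0,-0.066,0,0,0,0,0],[0,-0.074,0,0,0,0,0],[0,-0.082,0,0,0,0,0],[0,-0.09,0,0,0,0,0],[0,-0.098,0,0,0,0,0],[0,-0.104,0,0,0,0,0],[0,-0.108,0,0,0,0,0],[0,-0.11,0,0,0,0,0],[0,-0.11,0,0,0,0,0]]'
python3 - <<'E'
from h import *
for c in ("scene","side"):
  im,d=viewer.capture(c); cv2.imwrite(f"pics/{c}5.png",im)
  for t in ("cap_1","cap_1_mouth"): print(c,t,[(round(r["p"],2),np.round(r["xyz"],4).tolist()) for r in models.tip_of(c,t)[:3] if r["p"]>.3])
E
```

```text
time_s: 16.73
position: [0.4243, -0.0656, 0.0378]
tcp_rot: [[-0.994, -0.109, -0.003], [-0.109, 0.994, 0.001], [0.003, 0.002, -1.0]]
force: [0.1, 0.2, 0.7]
opening: 0.006
grasp_force: 0.0
time_s: 18.98
position: [0.5348, -0.0539, 0.0391]
tcp_rot: [[-0.994, -0.109, 0.001], [-0.109, 0.994, -0.0], [-0.001, -0.0, -1.0]]
force: [0.0, 0.4, -0.4]
opening: 0.004
grasp_force: 0.0
scene cap_1 [(0.76, [0.5672, -0.0513, 0.0394]), (0.75, [0.5602, 0.0566, 0.0386]), (0.66, [0.4489, 0.3037, 0.0218])]
scene cap_1_mouth [(0.58, [0.5984, -0.0471, 0.0358])]
side cap_1 [(0.56, [0.568, 0.0591, 0.0365]), (0.55, [0.4476, 0.3043, 0.0136]), (0.45, [0.5706, -0.0515, 0.0412])]
side cap_1_mouth [(0.55, [0.5689, 0.0585, 0.0391]), (0.5, [0.5983, -0.0489, 0.0374])]
```

```bash
python3 -m jog '[[0,-0.002,0,0,0,0,0],[0,-0.003,0,0,0,0,0],[0,-0.004,0,0,0,0,0],[0,-0.004,0,0,0,0,0]]'|grep -E "pos|force"; python3 -m jog '[[0,-0.001,0,0,0,0,0],[0,-0.002,0,0,0,0,0],[0,-0.003,0,0,0,0,0],[0,-0.003,0,0,0,0,0]]'|grep -E "pos|force";  python3 -m jog '[[0,-0.001,0,0,0,0,0],[0,-0.002,0,0,0,0,0],[0,-0.003,0,0,0,0,0],[0,-0.003,0,0,0,0,0]]'|grep -E "pos|force"
```

```text
position: [0.5386, -0.0533, 0.039]
force: [-0.3, 0.3, -0.4]
grasp_force: 0.2
position: [0.5418, -0.053, 0.0391]
force: [-0.9, -0.1, -0.0]
grasp_force: 0.1
position: [0.5447, -0.0527, 0.039]
force: [-0.9, -0.9, 0.8]
grasp_force: 0.1
```

```bash
python3 -m jog '[[0,-0.002,0,0,0,0,0],[0,-0.004,0,0,0,0,0],[0,-0.006,0,0,0,0,0],[0,-0.006,0,0,0,0,0]]'|grep -E "pos|force"; python3 -m jog '[[0,-0.004,0,0,0,0,0],[0,-0.008,0,0,0,0,0],[0,-0.012,0,0,0,0,0],[0,-0.016,0,0,0,0,0],[0,-0.019,0,0,0,0,0],[0,-0.019,0,0,0,0,0]]'|grep -E "pos|force";  python3 -m jog '[[0,-0.001,0,0,0,0,0],[0,-0.002,0,0,0,0,0],[0,-0.003,0,0,0,0,0],[0,-0.003,0,0,0,0,0]]'|grep -E "pos|force"
```

```text
position: [0.551, -0.0521, 0.0391]
force: [-0.3, 0.1, 1.1]
grasp_force: 0.0
position: [0.5699, -0.05, 0.0391]
force: [0.6, 1.0, 0.8]
grasp_force: 0.0
position: [0.5724, -0.0496, 0.039]
force: [0.9, -0.8, -0.4]
grasp_force: 0.2
```

```bash
python3 -m jog '[[0,-0.001,0,0,0,0,0],[0,-0.002,0,0,0,0,0],[0,-0.002,0,0,0,0,0]]'|grep -E "pos|force"; python3 -m jog '[[0,-0.001,0,0,0,0,0],[0,-0.002,0,0,0,0,0],[0,-0.002,0,0,0,0,0]]'|grep -E "pos|force";  python3 -m jog '[[0,-0.001,0,0,0,0,0],[0,-0.002,0,0,0,0,0],[0,-0.002,0,0,0,0,0]]'|grep -E "pos|force"
```

```text
position: [0.5745, -0.0494, 0.039]
force: [-0.4, -0.5, 0.7]
grasp_force: 0.1
position: [0.5753, -0.0492, 0.039]
force: [-3.5, -1.5, 2.4]
grasp_force: 1.8
position: [0.5753, -0.0491, 0.0389]
force: [-6.8, -3.4, 4.4]
grasp_force: 3.9
```

Right cap went over the pin and stopped against the block at 0.5753 (predicted 0.576), so it fits and is home. Now I collect the left, non-fitting cap.

```bash
python3 -m jog '[[0,0.01,0,0,0,0,0],[0,0.02,0,0,0,0,0],[0,0.02,0,-0.04,0,0,0],[0.65,0.02,0,-0.09,0,0,0],[0.65,0.015,0.05,-0.09,0,0,0],[0.65,0.006,0.1,-0.09,0,0,0],[0.65,0.006,0.11,-0.09,0,0,0],[0.65,0.006,0.11,-0.09,0,0,0]]'
python3 - <<'E'
from h import *
s=bot.read_state();print(s["position"])
for c in ("scene","side"):
  im,d=viewer.capture(c); cv2.imwrite(f"pics/{c}6.png",im)
  for t in ("cap_1",): print(c,t,[(round(r["p"],2),np.round(r["xyz"],4).tolist()) for r in models.tip_of(c,t)[:3] if r["p"]>.3])
a=cv2.imread("pics/scene6.png")[150:260,215:335];b=cv2.imread("pics/side6.png")[150:260,225:345]
cv2.imwrite("pics/c6.png",cv2.resize(np.hstack([a,b]),(800,367),interpolation=cv2.INTER_CUBIC))
E
```

```text
time_s: 24.65
position: [0.5601, 0.0601, 0.129]
tcp_rot: [[-0.994, -0.111, 0.0], [-0.111, 0.994, -0.0], [-0.0, -0.0, -1.0]]
force: [0.6, -0.1, -0.7]
opening: 0.489
grasp_force: 0.0
[0.56010863 0.06011743 0.12897382]
scene cap_1 [(0.69, [0.5633, 0.0614, 0.0386]), (0.6, [0.6074, -0.0467, 0.0387])]
side cap_1 [(0.77, [0.5693, 0.0625, 0.0357]), (0.48, [0.6123, -0.0483, 0.0412])]
```

View pics/c6.png

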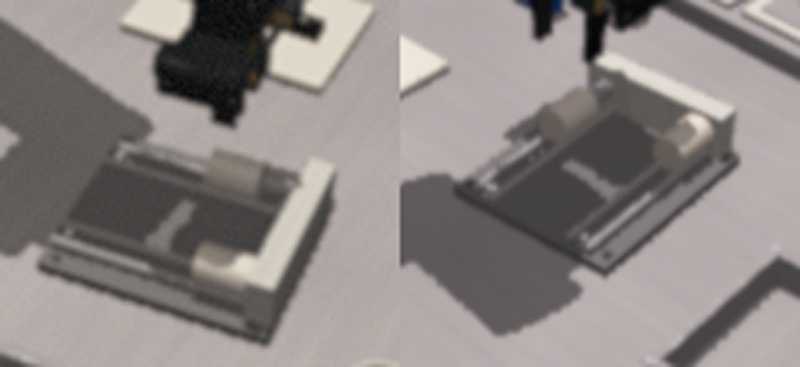

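The view shows the right cap home against the block (222,262) and the left cap stopped at its pin tip (237,172). I grasp the left one.

```bash
python3 -m jog '[[0.65,-0.003,0,0.02,0,0,0],[0.65,-0.003,0,0.05,0,0,0],[0.65,-0.003,0,0.08,0,0,0],[0.65,-0.003,0,0.098,0,0,0],[0.65,-0.003,0,0.098,0,0,0],[0,-0.003,0,0.098,0,0,0],[0,-0.003,0,0.098,0,0,0],[0,-0.003,0,0.098,0,0,0],[0,-0.003,0,0.098,0,0,0]]'; python3 -m jog '[[0,0.004,0,0,0,0,0],[0,0.006,0,-0.02,0,0,0],[0,0.006,0,-0.06,0,0,0],[0,0.006,0,-0.12,0,0,0],[0,0.006,0,-0.12,0,0,0]]'; python3 -c "
from rig import bot;print(bot.read_state()['joint_positions'])"
```

```text
time_s: 25.98
position: [0.5637, 0.0595, 0.032]
tcp_rot: [[-0.994, -0.11, 0.001], [-0.11, 0.994, -0.001], [-0.001, -0.001, -1.0]]
force: [-1.1, -3.6, 5.6]
opening: 0.41
grasp_force: 30.0
time_s: 26.6
position: [0.5599, 0.0598, 0.1562]
tcp_rot: [[-0.994, -0.11, 0.01], [-0.11, 0.994, -0.0], [-0.01, -0.001, -1.0]]
force: [0.0, 0.3, -1.0]
opening: 0.411
grasp_force: 30.0
[-5.29485474e+00  3.11945501e+01  9.57281459e+01  4.57692276e-02
  5.25183396e+01 -1.01624578e+02]
```

```bash
python3 -m jog '[[0,0.01,-0.025,0,0,0,0],[0,0.026,-0.07,0,0,0,0],[0,0.044,-0.12,0,0,0,0],[0,0.063,-0.17,0,0,0,0],[0,0.082,-0.22,0,0,0,0],[0,0.1,-0.27,0,0,0,0],[0,0.117,-0.315,0,0,0,0],[0,0.127,-0.342,0,0,0,0],[0,0.127,-0.342,0.03,0,0,0],[0,0.127,-0.342,0.07,0,0,0],[0,0.127,-0.342,0.1,0,0,0],[0,0.127,-0.342,0.125,0,0,0],[0,0.127,-0.342,0.134,0,0,0],[0,0.127,-0.342,0.134,0,0,0]]'
python3 - <<'E'
from h import *
ims=[]
for c,(v,u) in (("scene",(225,110)),("side",(200,270))):
  im,d=viewer.capture(c); ims.append(im[v:v+110,u:u+120])
  for t in ("cap_1","reject_pan"): print(c,t,[(round(r["p"],2),np.round(r["xyz"],4).tolist()) for r in models.tip_of(c,t)[:3] if r["p"]>.3])
cv2.imwrite("pics/c7.png",cv2.resize(np.hstack(ims),(800,367),interpolation=cv2.INTER_CUBIC))
E
```

```text
time_s: 28.35
position: [0.4679, -0.2936, 0.0168]
tcp_rot: [[-0.994, -0.109, -0.001], [-0.109, 0.994, 0.002], [0.001, 0.002, -1.0]]
force: [0.8, -0.1, -1.4]
opening: 0.411
grasp_force: 30.0
scene cap_1 [(0.66, [0.6077, -0.0473, 0.0365]), (0.58, [0.4639, -0.2941, 0.0237])]
scene reject_pan [(0.92, [0.472, -0.2937, 0.001])]
side cap_1 [(0.75, [0.4742, -0.2928, 0.0233]), (0.55, [0.6124, -0.0476, 0.0424])]
side reject_pan [(0.59, [0.4681, -0.2943, 0.0003])]
```

View pics/c7.png

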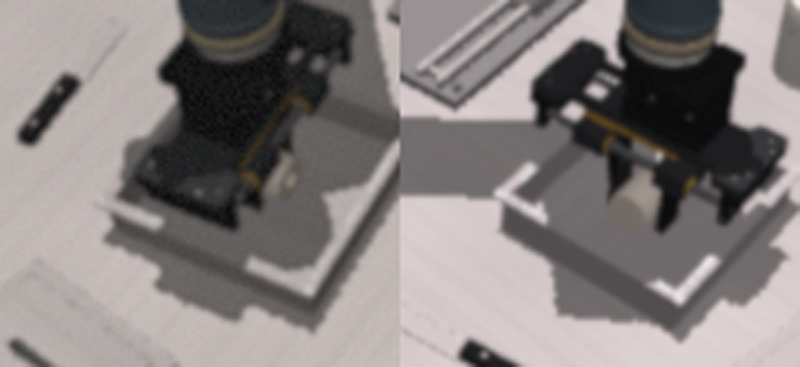

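The cap is held low inside the pan (side crop 633,200), no contact force. I release it and retreat straight up.

```bash
python3 -m jog '[[0.6,0,0,-0.001,0,0,0],[0.6,0,0,-0.001,0,0,0],[0.6,0,0,-0.001,0,0,0],[0.6,0,0,-0.001,0,0,0],[0.6,0,0,-0.03,0,0,0],[0.6,0,0,-0.08,0,0,0],[0.6,0,0,-0.14,0,0,0],[0.6,0,0,-0.19,0,0,0],[0.6,0,0,-0.19,0,0,0],[0.6,0,0,-0.19,0,0,0]]'
python3 - <<'E'
from h import *
ims=[]
for c in ("scene","side"):
  im,d=viewer.capture(c); ims.append(im)
  for t in ("cap_1","spreader","pin_left_tip","pin_right_tip"): print(c,t,[(round(r["p"],2),np.round(r["xyz"],4).tolist()) for r in models.tip_of(c,t)[:4] if r["p"]>.3])
cv2.imwrite("pics/c8.png",cv2.resize(np.hstack([ims[0][90:350,80:380],ims[1][90:350,150:450]]),(800,347)))
E
```

```text
time_s: 29.9
position: [0.468, -0.2939, 0.2066]
tcp_rot: [[-0.994, -0.109, -0.001], [-0.109, 0.994, 0.001], [0.001, 0.001, -1.0]]
force: [-0.5, 0.2, -0.2]
opening: 0.597
grasp_force: 0.0
scene cap_1 [(0.77, [0.4647, -0.2944, 0.0216]), (0.71, [0.5529, 0.5353, -0.0034]), (0.53, [0.6078, -0.0463, 0.0379])]
scene spreader [(0.83, [0.2685, -0.2988, -0.0004]), (0.7, [0.4477, 0.3042, 0.0132]), (0.54, [0.1903, 0.3012, -0.0018])]
scene pin_left_tip [(0.72, [0.5902, 0.0602, 0.0367])]
scene pin_right_tip [(0.83, [0.5967, -0.0455, 0.0381])]
side cap_1 [(0.79, [0.6119, -0.0464, 0.041]), (0.67, [0.4696, -0.2929, 0.0212])]
side spreader [(0.81, [0.4463, 0.3093, 0.01]), (0.41, [0.1904, 0.3018, -0.0017])]
side pin_left_tip [(0.71, [0.5866, 0.0641, 0.0364]), (0.61, [0.7722, 0.2016, 0.0014])]
side pin_right_tip [(0.8, [0.5998, -0.0467, 0.0359]), (0.42, [0.4456, 0.3071, 0.0136]), (0.38, [0.4307, -0.5016, -0.0016])]
```

View pics/c8.png

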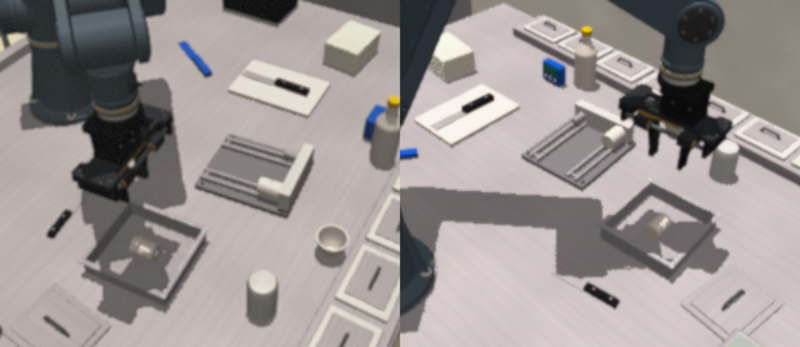

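The picture shows the spreader flat on the board (275,83), the fitting cap home on the right pin (270,187), the other cap in the pan (143,247), and the bystanders where they were. I hand it in.

```bash
python3 -c "
from rig import workorder;print(workorder.hand_in())"
```

```text
the job is handed in; nothing more can be done
None
```

The job is handed in, though `hand_in()` gave no verdict: the last pictures show the spreader flat on the board, the fitting cap home on the right pin, and the non-fitting cap in the pan after stopping at the left pin's tip.

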